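# Share out terminal blocks from the shaker tin, then hang it up

### The arm

A 7-joint arm with a two-finger parallel gripper is mounted at the origin on the work surface. World frame = base frame: x ahead of the robot, y to its left, z up, the work surface at z = 0. Lengths are in mm, angles in rad, forces in N, time in s.
With the tool pointing down it reaches from about 425 to 925 mm from the base axis. Payload 6.8 kg.
Tool frame: the origin (TCP) lies midway between the tips of the shut fingers; the grasp point (between the pads) lies 19 mm behind it; z points along the fingers, y is the line along which they close (so a half turn about z gives the same grasp; the last joint's range is limited). The gripper opens to 88 mm and grips with 3 to 60 N. Pads are 20 mm wide; open, the fingers measure 115 mm over their backs; the gripper's body (75 mm by 178 mm) begins 61 mm behind the grasp point.
Start: joints at [-1.265, 0.477, 0.022, 1.555, -0.011, 1.109, -0.083], TCP at [271.41, 618.049, 222.664] pointing down, gripper open.
Joint ranges: [-2.96, 2.96], [-0.34, 2.1], [-1.41, 1.46], [0.24, 2.44], [-1.37, 4.51], [0.17, 1.92], [-2.96, 2.96]. Speed limits (rad/s): [2.39, 2.39, 3.14, 3.14, 3.14, 3.14, 3.14].

### API

Orientations are given as a rotation vector (axis times angle).
In Python, from workcell import get_state, grab_frame, get_calibration, job_done, find_in, tip_of gives the robot as it stands. The module is installed in compiled form; this text tells all that it offers.
- The arm moves only by the tool servo_tool, never from a script. Its argument "increments" is a list of rows, each a list of 3 entries, a list of its own where there are three numbers: the turn, a rotation vector about the world's x, y, z in rad, then the shift along the world's x, y, z in m, then the finger opening in m, from 0 to 0.0878. In form: [[[ax, ay, az], [dx, dy, dz], fingers], ...]. A call has 1 to 20 rows; each row shifts and turns the commanded pose from where the row before left it; what a row does not reach is not made up. A row lasts 1/12 s, in which the tool goes at most 41.7 mm and 7.16 degrees, less where a joint would pass 70% of its speed; a pose out of reach is approached as far as the arm can. A call is refused whole if a number of a shift passes 0.0417 or a number of a turn 0.125, either way. A call with a gripper value outside its range is refused whole. The fingers move at their own pace and stop on an object; "newtons" is the grip in N (left out, the last holds). Time passes only in rows, so rows that do not move let the fingers close. It gives the time, the measured TCP pose, the force, the opening and the grip force at its end, in the units of the state.
- get_state(): the state, without advancing time (a new reading comes with each control period).
- grab_frame(name): name is "scene" or "top"; returns the picture (400x640x3 uint8, blue, green, red); there is no depth.
- get_calibration(name): a dict with "camera_matrix" (3x3 intrinsics, pixels), "position" and "orientation" of the camera in the world. Camera axes: x right, y down, z forward; pixel columns grow to the right and rows downward; lengths in mm; the calibration is good to about 2 mm. A picture is of the moment at which its call begins. get_calibration takes no time and is no camera call.
- job_done(): hands the job in; it is judged then, once.
Trained networks look in the newest picture that a camera, given by its name, has taken for a name from the list of things; names that differ only in an ending like _2 or _b are one class to them, and where a whole thing is asked for, a point or a joint stands for the part that bears it (a point fixed in the world has none). Each returns a list of dicts, best first, with "p" (0 to 1); they miss things now and then, are a little off and sometimes report something else, mostly with a low value. They report only what shows in the picture. A call takes as long as a camera call.
- find_in(camera, name): "bbox" ([left, top, width, height] in pixels, round what is visible of it).
- tip_of(camera, name): "location" ([column, row] in pixels: a listed point, or the origin of a listed thing).
The state is a dict: "time": time; "joint_positions": joint angles; "dq": joint speeds; "tau": joint torques, N m; "ee_pos": TCP position; "tool_rot": TCP orientation; "contact_force": force on the tool from outside, world axes, zero at the start; "wrist_torque": the same for the moment, N m; "width": finger opening in mm; "grip_force": force on a finger pad.
Only numpy, scipy, OpenCV 4.12 (cv2) and the standard library are available. Lean on these libraries where they do the work, as an engineer would, in place of code of your own. Each camera call takes 0.05 s, during which the arm holds its last target. There are 200 camera calls.

### The job

Pick up the shaker tin by its handle and shake the eight terminal blocks out of its mouth, spread over the tray so that each of the three bays gets at least two and none lands outside; do not touch the blocks with the fingers. Then hang the empty tin by its handle on the hook of the stand and let go. Leave the pliers, screwdriver, gauge, mug and spool where they are.

Things in the scene. Friction and masses are not known exactly. Their poses are not given: they have to be found in the camera images.
- shaker: Shaker tin, loose, 280 g: sheet-metal box 110 (x) x 70 (y) x 38 mm high, walls 2 mm, open on top; its whole -x end is an open mouth with a strap across at z 38-41 mm. Origin: centre of underside. Its floor slopes to the mouth: 12 degrees in the front third, 4 in the middle, -4 at the back, so tipping it mouth down frees the blocks row by row (about 14-24, 22-32, 30-40 degrees).
- shaker_bar (a point): Middle of the tin's arched handle: a wooden bar 14 x 14 mm in section along the tin's x, 110 mm long, its axis 100 mm above the underside. It stands on two posts at x = -51 and +51 mm, 94 mm apart inside; 52 mm are open between bar and strap, so a hook can pass under the bar along the tin's y.
- shaker_mouth (a point): Middle of the mouth's lip, 55 mm from the tin's origin along its -x, 3 mm high.
- tray: Wooden tray, fixed to the bench: 130 (x) x 304 (y) x 30 mm high, floor 4 mm thick, walls and two dividers 4 mm thick and all 30 mm high. The dividers part it along y into three equal bays, each about 122 (x) x 96 mm (y). Origin: centre of its underside.
- bay_left: Floor of the tray's bay at its +y end (100 mm from the tray's middle); origin: centre of the floor's top face. One block rests on it with 0.15 N, two with 0.29 N.
- bay_middle: Floor of the tray's middle bay; origin: centre of its top face.
- bay_right: Floor of the tray's bay at its -y end; origin: centre of its top face.
- hook_stand: Hook stand, fixed: dark wooden foot 110 x 90 x 12 mm, steel post 18 mm thick and 238 mm high at the origin (x = 0, y = 0, underside), and an 8 mm round steel hook that leaves the post at 220 mm height (its axis) and runs level 98 mm along the stand's -x, then turns up at its end.
- hook_seat (a point): Place on the top of the level part of the hook where a handle should lie: 65 mm from the post's axis along the stand's -x, 224 mm high.
- hook_tip (a point): Top of the hook's upturned end: 110 mm from the post's axis, 244 mm high.
- block0: White ceramic terminal block with brass screws, loose, 15 g, 20 x 16 x 14 mm; origin at its centre, z through its 14 mm thickness. One of eight, all alike, starting in the tin.
- block1: White ceramic terminal block with brass screws, loose, 15 g, 20 x 16 x 14 mm; origin at its centre, z through its 14 mm thickness. One of eight, all alike, starting in the tin.
- block2: White ceramic terminal block with brass screws, loose, 15 g, 20 x 16 x 14 mm; origin at its centre, z through its 14 mm thickness. One of eight, all alike, starting in the tin.
- block3: White ceramic terminal block with brass screws, loose, 15 g, 20 x 16 x 14 mm; origin at its centre, z through its 14 mm thickness. One of eight, all alike, starting in the tin.
- block4: White ceramic terminal block with brass screws, loose, 15 g, 20 x 16 x 14 mm; origin at its centre, z through its 14 mm thickness. One of eight, all alike, starting in the tin.
- block5: White ceramic terminal block with brass screws, loose, 15 g, 20 x 16 x 14 mm; origin at its centre, z through its 14 mm thickness. One of eight, all alike, starting in the tin.
- block6: White ceramic terminal block with brass screws, loose, 15 g, 20 x 16 x 14 mm; origin at its centre, z through its 14 mm thickness. One of eight, all alike, starting in the tin.
- block7: White ceramic terminal block with brass screws, loose, 15 g, 20 x 16 x 14 mm; origin at its centre, z through its 14 mm thickness. One of eight, all alike, starting in the tin.
- pliers: Bystander: pliers with yellow handles, 195 mm long, lying flat beyond the tray. Origin near the middle, on the bench.
- screwdriver: Bystander: screwdriver lying flat between the robot and the tray. Origin near its middle.
- gauge: Bystander: round turquoise and black instrument, 96 mm across, 79 mm high, beyond the tray. Origin: centre of its underside.
- mug: Bystander: white mug, 80 mm across, 90 mm high, beyond the tray. Origin: centre of its underside.
- spool: Bystander: spool of solder standing on its flange, 60 mm across, 40 mm high, between the robot and the tray. Origin: centre of its underside.

How it is judged (in metres and radians):
On the way, in this order (a step that is already met when the one before it is completed fails the run):
1. the tin is lifted off the bench with all eight blocks in it (height (world z) of shaker above 0.03 m and distance between each of block0, block1, block2, block3, block4, block5, block6, block7 and shaker below 0.07 m), for 0.1 s.
2. all eight blocks lie in the tray, at least two in each bay, while the tin is still held (x of block0 in the frame of tray between -0.063 and 0.063 m and x of block1 in the frame of tray between -0.063 and 0.063 m and x of block2 in the frame of tray between -0.063 and 0.063 m and x of block3 in the frame of tray between -0.063 and 0.063 m and x of block4 in the frame of tray between -0.063 and 0.063 m and x of block5 in the frame of tray between -0.063 and 0.063 m and x of block6 in the frame of tray between -0.063 and 0.063 m and x of block7 in the frame of tray between -0.063 and 0.063 m and y of block0 in the frame of tray between -0.151 and 0.151 m and y of block1 in the frame of tray between -0.151 and 0.151 m and y of block2 in the frame of tray between -0.151 and 0.151 m and y of block3 in the frame of tray between -0.151 and 0.151 m and y of block4 in the frame of tray between -0.151 and 0.151 m and y of block5 in the frame of tray between -0.151 and 0.151 m and y of block6 in the frame of tray between -0.151 and 0.151 m and y of block7 in the frame of tray between -0.151 and 0.151 m and z of block0 in the frame of tray between 0 and 0.034 m and z of block1 in the frame of tray between 0 and 0.034 m and z of block2 in the frame of tray between 0 and 0.034 m and z of block3 in the frame of tray between 0 and 0.034 m and z of block4 in the frame of tray between 0 and 0.034 m and z of block5 in the frame of tray between 0 and 0.034 m and z of block6 in the frame of tray between 0 and 0.034 m and z of block7 in the frame of tray between 0 and 0.034 m and contact force between anything else and bay_left above 0.21 N and contact force between anything else and bay_middle above 0.21 N and contact force between anything else and bay_right above 0.21 N and linear speed of each of block0, block1, block2, block3, block4, block5, block6, block7 below 0.03 m/s and contact force between shaker and the fingers above 0.5 N), for 0.1 s.
At the end, for the whole second after the job is handed in: All eight blocks lie at rest in the tray, two or more in each bay (over 0.21 N on its floor; a block weighs 0.147 N); the tin, released, hangs by its handle on the hook: bar middle within 60 mm of the hook seat, leaning under 68 degrees, swinging under 0.3 m/s, origin over 90 mm up (x of block0 in the frame of tray between -0.063 and 0.063 m and x of block1 in the frame of tray between -0.063 and 0.063 m and x of block2 in the frame of tray between -0.063 and 0.063 m and x of block3 in the frame of tray between -0.063 and 0.063 m and x of block4 in the frame of tray between -0.063 and 0.063 m and x of block5 in the frame of tray between -0.063 and 0.063 m and x of block6 in the frame of tray between -0.063 and 0.063 m and x of block7 in the frame of tray between -0.063 and 0.063 m and y of block0 in the frame of tray between -0.151 and 0.151 m and y of block1 in the frame of tray between -0.151 and 0.151 m and y of block2 in the frame of tray between -0.151 and 0.151 m and y of block3 in the frame of tray between -0.151 and 0.151 m and y of block4 in the frame of tray between -0.151 and 0.151 m and y of block5 in the frame of tray between -0.151 and 0.151 m and y of block6 in the frame of tray between -0.151 and 0.151 m and y of block7 in the frame of tray between -0.151 and 0.151 m and z of block0 in the frame of tray between 0 and 0.034 m and z of block1 in the frame of tray between 0 and 0.034 m and z of block2 in the frame of tray between 0 and 0.034 m and z of block3 in the frame of tray between 0 and 0.034 m and z of block4 in the frame of tray between 0 and 0.034 m and z of block5 in the frame of tray between 0 and 0.034 m and z of block6 in the frame of tray between 0 and 0.034 m and z of block7 in the frame of tray between 0 and 0.034 m and contact force between anything else and bay_left above 0.21 N and contact force between anything else and bay_middle above 0.21 N and contact force between anything else and bay_right above 0.21 N and linear speed of each of block0, block1, block2, block3, block4, block5, block6, block7 below 0.03 m/s and distance between shaker_bar and hook_seat below 0.06 m and contact force between shaker and hook_stand above 0.5 N and height (world z) of shaker above 0.09 m and angle between shaker's own z axis and vertical below 1.2 rad and linear speed of shaker below 0.3 m/s and contact force between shaker and the arm below 0.1 N and contact force between shaker and the fingers below 0.1 N); the robot touches nothing.
It fails at once if a finger touches a terminal block (contact force between any of block0, block1, block2, block3, block4, block5, block6, block7 and the fingers above 0.3 N).
It fails at once if a bystander (pliers, screwdriver, gauge, mug or spool) is moved more than 40 mm (distance of any of pliers, screwdriver, gauge, mug, spool from where it was at the start of the episode above 0.04 m).
It also fails if it takes over 72 s, if anything falls off the work surface, if the arm or the gripper's body presses on something with over 40 N, if the wrist force passes 120 N, or if a joint passes its speed limit or range.

## Working session

There is one attempt and no reset: what is moved stays moved. The work goes in short steps, Python scripts to look and compute and a tool call to move; the robot and the scene stay as the last step left them, time stands still between calls to the robot, and variables do not carry over. Pictures are saved under pics/ and viewed, at most 12 in all, crops included, and the job is handed in when it is done.

Besides the shell and the picture viewer there is one more tool, called after "Request:" by a JSON object that holds its "op" and its "data". servo_tool: Moves the arm, as the interface text tells. Its arguments: {"type":"object","properties":{"increments":{"type":"array","items":{"type":"array"}},"newtons":{"type":"number"}},"required":["increments"]}

```bash
mkdir -p pics
cat > h.py <<'E'
import numpy as np, cv2
from workcell import *
from scipy.spatial.transform import Rotation as R
def cal(c):
    k=get_calibration(c); o=np.array(k["orientation"],float)
    Rm=R.from_rotvec(o).as_matrix() if o.size==3 else (o if o.shape==(3,3) else R.from_quat(o).as_matrix())
    return np.array(k["camera_matrix"]),np.array(k["position"],float),Rm
def ray(c,px):
    K,p,Rm=cal(c); d=Rm@np.linalg.solve(K,[px[0],px[1],1.]); return p,d/np.linalg.norm(d)
def onz(c,px,z):
    p,d=ray(c,px); return p+d*(z-p[2])/d[2]
def tri(a,b):
    p,d=ray("scene",a); q,e=ray("top",b)
    s=np.linalg.lstsq(np.c_[d,-e],q-p,rcond=None)[0]
    return (p+d*s[0]+q+e*s[1])/2, np.linalg.norm(p+d*s[0]-q-e*s[1])
def proj(c,X):
    K,p,Rm=cal(c); v=K@(Rm.T@(np.array(X,float)-p)); return v[:2]/v[2]
E
python3 - <<'E'
from h import *
for c in("scene","top"):
    cv2.imwrite(f"pics/{c}0.png",grab_frame(c)); k=get_calibration(c); print(c,k["position"],k["orientation"],np.array(k["camera_matrix"]).tolist())
np.set_printoptions(precision=1,suppress=True)
for n in["shaker","shaker_bar","shaker_mouth","tray","bay_left","bay_middle","bay_right","hook_stand","hook_seat","hook_tip","pliers","screwdriver","gauge","mug","spool"]:
    r={c:(tip_of(c,n) or [None])[0] for c in("scene","top")}
    s=n
    for c in r:
        if r[c]: s+=f" {c} {r[c]['p']:.2f} {np.round(r[c]['location'])}"
    if all(r.values()): s+=f" {tri(r['scene']['location'],r['top']['location'])}"
    print(s)
print(get_state())
E
```

```text
scene [1135.49579661  728.48476094  870.32159426] [-0.84677148 -2.40528201  1.21272721] [[443.2651411109749, 0.0, 316.53683416700284], [0.0, 443.2651411109749, 200.79933984797583], [0.0, 0.0, 1.0]]
top [ 378.04064109   15.64402876 1388.03300617] [-2.1701971   2.13960975 -0.15580935] [[475.890682680588, 0.0, 324.0379007775331], [0.0, 475.890682680588, 194.5424905975305], [0.0, 0.0, 1.0]]
shaker scene 0.94 [383. 323.] top 0.57 [218. 191.] (array([572.9, 312.7,  16.5]), np.float64(3.60279165806489))
shaker_bar scene 0.88 [385. 297.] top 0.68 [215. 184.] (array([575.9, 304.2, 103.9]), np.float64(3.2883335284322155))
shaker_mouth scene 0.64 [400. 318.] top 0.70 [218. 210.] (array([517.5, 315.9,  -2.7]), np.float64(0.37471466093804184))
tray scene 0.58 [320. 244.] top 0.95 [329. 217.] (array([502.5,  -9.8,   3.4]), np.float64(0.36439243744555866))
bay_left scene 0.96 [335. 262.] top 0.90 [297. 215.] (array([511.7,  79.4,   4.6]), np.float64(14.004406524621642))
bay_middle scene 0.90 [319. 241.] top 0.91 [332. 220.] (array([494.4, -21.1,   2.1]), np.float64(4.838895980124551))
bay_right sce
[... 745 characters left out ...]
 (array([751.2, 218.8,  20.1]), np.float64(7.242326248676455))
mug scene 0.74 [220. 246.] top 0.71 [392. 138.] (array([ 738.2, -191.7,   -1.2]), np.float64(12.822091322019006))
spool scene 0.59 [308. 184.] top 0.93 [429. 276.] (array([ 330.2, -296.9,   -9.2]), np.float64(17.12616314187742))
{'time': 1.6, 'joint_positions': array([-1.3,  0.5,  0. ,  1.6, -0. ,  1.1, -0.1]), 'dq': array([ 0.,  0.,  0.,  0.,  0., -0.,  0.]), 'tau': array([  0. , -58.3,   1.5, -27.3,  -0.1,   0. ,   0. ]), 'ee_pos': array([271.4, 618.1, 222.7]), 'tool_rot': array([-0.6, -3.1, -0. ]), 'contact_force': array([-0.3,  0.3, -0.4]), 'wrist_torque': array([ 0., -0.,  0.]), 'grip_force': 0.0, 'width': 87.86997224080818}
```

View images.

View pics/scene0.png

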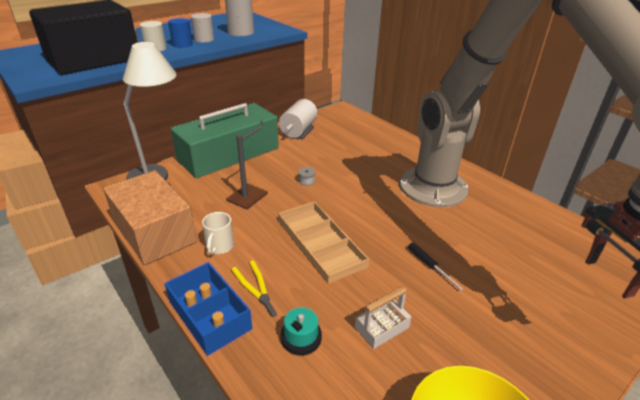

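View pics/top0.png

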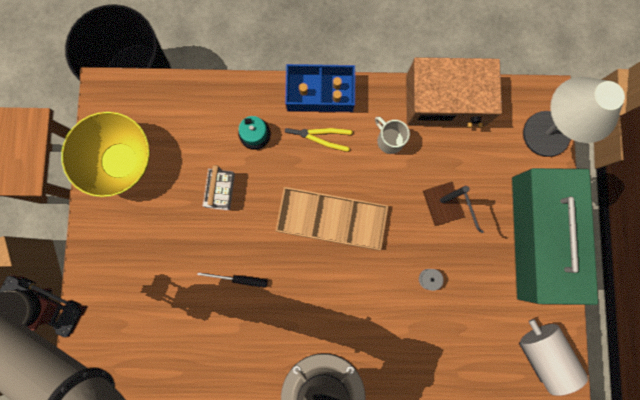

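Run:
```python
from h import *
t=cv2.imread("pics/top0.png"); s=cv2.imread("pics/scene0.png")
f=lambda im,x,y,w,h:cv2.resize(im[y:y+h,x:x+w],(400,300),interpolation=cv2.INTER_CUBIC)
m=np.vstack([np.hstack([f(t,190,155,64,48+16) if 0 else f(t,185,160,80,60),f(t,270,170,128,96)]),np.hstack([f(s,340,280,88,66),f(t,415,170,88,66)])])
cv2.imwrite("pics/mos.png",m)
```

```text
(no output)
```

View pics/mos.png

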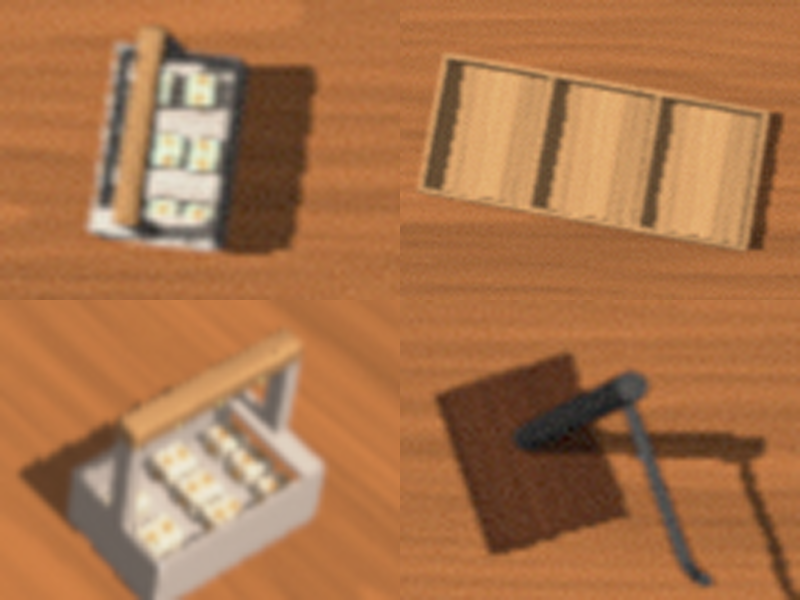

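Run:
```python
from h import *
np.set_printoptions(precision=1,suppress=True)
bar=[onz("top",p,107) for p in[(215.6,166.4),(210.6,205)]]; print("bar",bar,np.linalg.norm(bar[0]-bar[1]),np.mean(bar,0))
d=bar[0]-bar[1];print("yaw",np.degrees(np.arctan2(d[1],d[0])))
t=[onz("top",p,30) for p in[(284.4,187.6),(387.8,205.2),(380.4,249.4),(276.4,230.2)]]
print("tray",np.array(t),np.mean(t,0),[np.linalg.norm(t[i]-t[i-1]) for i in range(4)])
for a,b in((0,1),(3,2)):
    d=t[a]-t[b];print("yaw y-axis",np.degrees(np.arctan2(-d[0],d[1])))
P=onz("top",(465.6,189.4),238);H=onz("top",(480.8,231),242);print("post",P,"tip",H,np.linalg.norm(P[:2]-H[:2]))
d=P-H;print("yaw",np.degrees(np.arctan2(d[1],d[0])))
m=lambda x,y:(415+(x-400)/4.545,170+(y-300)/4.545)
f=[onz("top",m(*p),12) for p in[(438,397),(570,353),(627,515),(490,552)]]
print("foot",np.array(f),np.mean(f,0),[np.linalg.norm(f[i]-f[i-1]) for i in range(4)])
ms=lambda x,y:(340+x/4.545,280+(y-300)/4.545)
# scene: handle ends triangulate: near(-x?) far
print("scene bar top ends", onz("scene",ms(290,338),107),onz("scene",ms(132,430),107))
print("rot",R.from_rotvec(get_state()["tool_rot"]).as_matrix())
for nm in("shaker","hook_seat","hook_tip","shaker_bar"):
  for c in("scene","top"):print(nm,c,[(round(r["p"],2),np.round(r["location"],1)) for r in tip_of(c,nm)[:2]])
print(get_state()["time"])
```

```text
bar [array([626.5, 303.4, 107. ]), array([520.2, 312.1, 107. ])] 106.66375182454271 [573.4 307.7 107. ]
yaw -4.719841099397149
tray [[ 582.3  119.9   30. ]
 [ 535.6 -178.4   30. ]
 [ 409.  -156.8   30. ]
 [ 459.3  139.7   30. ]] [496.6 -18.9  30. ] [np.float64(124.59610380284778), np.float64(301.9440589992155), np.float64(128.41666267381234), np.float64(300.64861667551895)]
yaw y-axis -8.899623350334119
yaw y-axis -9.625568909526407
post [ 553.2 -339.7  238. ] tip [ 451.6 -372.5  242. ] 106.74519083268049
yaw 17.906340512884224
foot [[ 580.  -285.4   12. ]
 [ 610.  -371.2   12. ]
 [ 505.6 -405.4   12. ]
 [ 480.6 -317.1   12. ]] [ 544.1 -344.8   12. ] [np.float64(104.37024292186497), np.float64(90.97543734338583), np.float64(109.92313266455422), np.float64(91.71693110874816)]
scene bar top ends [524.1 316.2 107. ] [629.  308.6 107. ]
rot [[-0.9  0.4 -0. ]
 [ 0.4  0.9  0. ]
 [ 0.   0.  -1. ]]
shaker scene [(0.94, array([383.1, 323.3]))]
shaker top [(0.57, array([217.8, 190.9]))]
hook_seat scene [(0.95, array([251.2, 131.5]))]
hook_seat top [(0.79, array([470.6, 214. ]))]
hook_tip scene [(0.8, array([260.8, 121.7]))]
hook_tip top [(0.69, array([482.8, 228.5]))]
shaker_bar scene [(0.88, array([385. , 296.9])), (0.58, array([299.7, 335.4]))]
shaker_bar top [(0.68, array([215.2, 184.5])), (0.19, array([472.3, 212.5]))]
2.0
```

```bash
cat >> h.py <<'E'
def st():
    s=get_state(); M=R.from_rotvec(s["tool_rot"]).as_matrix()
    print("t",s["time"],"tcp",np.round(s["ee_pos"],1),"grasp",np.round(s["ee_pos"]-19*M[:,2],1),"yang %.4f"%np.arctan2(M[1,1],M[0,1]),"z",np.round(M[:,2],3),"q",np.round(s["joint_positions"],3).tolist(),"F",np.round(s["contact_force"],2),"T",np.round(s["wrist_torque"],2),"w",round(s["width"],1),"g",round(s["grip_force"],1))
    return s,M
E
python3 -c "
from h import *
st()"
```

```text
t 2.0 tcp [271.4 618.1 222.7] grasp [271.4 618.1 241.7] yang 1.1570 z [ 0.  0. -1.] q [-1.265, 0.477, 0.022, 1.555, -0.011, 1.109, -0.083] F [-0.18 -0.02 -0.39] T [ 0.03  0.05 -0.  ] w 87.9 g 0.0
```

Request:
{"op": "servo_tool", "data": {"increments": [[[0,0,0.028],[0.0273,-0.0258,-0.006],0.0878],[[0,0,0.028],[0.0273,-0.0258,-0.006],0.0878],[[0,0,0.028],[0.0273,-0.0258,-0.006],0.0878],[[0,0,0.028],[0.0273,-0.0258,-0.006],0.0878],[[0,0,0.028],[0.0273,-0.0258,-0.006],0.0878],[[0,0,0.028],[0.0273,-0.0258,-0.006],0.0878],[[0,0,0.028],[0.0273,-0.0258,-0.006],0.0878],[[0,0,0.028],[0.0273,-0.0258,-0.006],0.0878],[[0,0,0.028],[0.0273,-0.0258,-0.006],0.0878],[[0,0,0.028],[0.0273,-0.0258,-0.006],0.0878],[[0,0,0.028],[0.0273,-0.0258,-0.006],0.0878],[[0,0,0.028],[0.0273,-0.0258,-0.006],0.0878],[[0,0,0],[0,0,0],0.0878],[[0,0,0],[0,0,0],0.0878]]}}

```text
time: 3.17
ee_pos: [601.0, 305.0, 150.1]
tool_rot: [0.131, 3.139, -0.002]
contact_force: [0.2, 1.2, -0.2]
width: 88.0
grip_force: 0.0
```

Run:
```python
from h import *
st()
t=grab_frame("top"); s=grab_frame("scene")
f=lambda im,x,y,w,h:cv2.resize(im[y:y+h,x:x+w],(400,300),interpolation=cv2.INTER_CUBIC)
cv2.imwrite("pics/g1.png",np.hstack([f(t,165,145,100,75),f(s,330,240,120,90)]))
```

```text
t 3.1667 tcp [601.  305.  150.1] grasp [601.  305.  169.1] yang 1.4871 z [ 0.    -0.002 -1.   ] q [-0.592, 0.543, 0.042, 1.625, -0.025, 0.974, 0.945] F [ 0.21  1.23 -0.22] T [-0.    0.04 -0.06] w 88.0 g 0.0
```

View pics/g1.png

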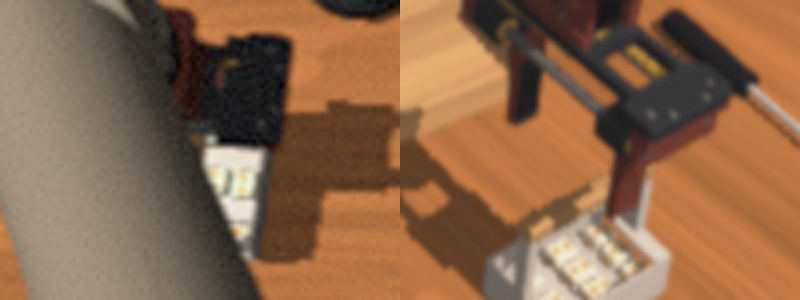

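Request:
{"op": "servo_tool", "data": {"increments": [[[0,0,0.004],[-0.001,0.004,-0.02],0.0878],[[0,0,0],[0,0,-0.02],0.0878],[[0,0,0],[0,0,-0.018],0.06],[[0,0,0],[0,0,-0.01],0.04],[[0,0,0],[0,0,0],0.0],[[0,0,0],[0,0,0],0.0],[[0,0,0],[0,0,0],0.0],[[0,0,0],[0,0,0],0.0],[[0,0,0],[0,0,0],0.0],[[0,0,0],[0,0,0],0.0]], "newtons": 60}}

```text
time: 4.1
ee_pos: [598.4, 312.7, 83.5]
tool_rot: [0.116, 3.138, 0.001]
contact_force: [-0.6, -1.2, 0.2]
width: 37.8
grip_force: 0.0
```

Run:
```python
from h import *
st()
```

```text
t 4.1 tcp [598.4 312.7  83.5] grasp [598.4 312.7 102.5] yang 1.4968 z [ 0.001  0.001 -1.   ] q [-0.596, 0.619, 0.032, 1.666, -0.025, 0.855, 0.943] F [-0.56 -1.16  0.16] T [-0.01 -0.02 -0.01] w 37.8 g 0.0
```

Request:
{"op": "servo_tool", "data": {"increments": [[[0,0,0],[0,0,0],0.0],[[0,0,0],[0,0,0],0.0],[[0,0,0],[0,0,0],0.0],[[0,0,0],[0,0,0],0.0],[[0,0,0],[0,0,0],0.0],[[0,0,0],[0,0,0],0.0]], "newtons": 60}}

```text
time: 4.6
ee_pos: [598.1, 312.2, 82.4]
tool_rot: [-0.116, -3.139, 0.0]
contact_force: [0.4, -0.6, -1.3]
width: 14.0
grip_force: 59.9
```

Run:
```python
from h import *
st()
from scipy.optimize import least_squares
D=[([271.4,618.1,222.7],[0.477,1.555,1.109]),([601,305,150.1],[.543,1.625,.974]),([598.4,312.7,83.5],[.619,1.666,.855])]
A=[];b=[]
for p,q in D:
    c=np.cumsum(q); r=np.hypot(p[0],p[1])
    A+=[[np.sin(c[0]),np.sin(c[1]),0],[np.cos(c[0]),np.cos(c[1]),1]];b+=[r,p[2]]
x,res,rk,sv=np.linalg.lstsq(np.array(A),np.array(b),rcond=None);print(x,np.array(A)@x-b)
```

```text
t 4.6 tcp [598.1 312.2  82.4] grasp [598.1 312.2 101.4] yang 1.4969 z [-0. -0. -1.] q [-0.596, 0.621, 0.032, 1.667, -0.025, 0.854, 0.943] F [ 0.4  -0.55 -1.31] T [-0.1  -0.19  0.04] w 14.0 g 59.9
[548.2985782  472.53588254 -53.75439501] [-0.162822    0.35013488  0.091963   -0.14397795  0.01268426 -0.20615693]
```

Run:
```python
import numpy as np
a,b=548.3,472.5
T=np.array([498,-18]);yaw=np.radians(-9.3);ex=np.array([np.cos(yaw),np.sin(yaw)]);ey=np.array([-ex[1],ex[0]])
for c in(250,325,400):
  for th in(0,25,35,45):
    t=np.radians(th);out=[]
    for bay in(100,0,-100):
      # lip (-55,3) -> grip (25,101.5)->tcp (25,82.5)
      v=np.array([80,79.5]); dx=v[0]*np.cos(t)-v[1]*np.sin(t); dz=v[0]*np.sin(t)+v[1]*np.cos(t)
      P=T+bay*ey+(15+dx)*ex; z=45+dz
      W=np.r_[P-c*np.sin(t)*ex, z+c*np.cos(t)-(c-53.75)]
      r=np.hypot(W[0],W[1]);d2=r*r+W[2]**2
      c4=(d2-a*a-b*b)/(2*a*b); q4=np.arccos(np.clip(c4,-1,1)); q2=np.arctan2(r,W[2])-np.arctan2(b*np.sin(q4),a+b*np.cos(q4))
      out.append((int(r),round(q2,2),round(q4,2),round(np.pi-t-q2-q4,2)))
    print(c,th,out)
```

```text
250 0 [(611, np.float64(0.48), np.float64(1.8), np.float64(0.86)), (592, np.float64(0.45), np.float64(1.85), np.float64(0.84)), (590, np.float64(0.45), np.float64(1.85), np.float64(0.84))]
250 25 [(471, np.float64(0.28), np.float64(2.12), np.float64(0.31)), (447, np.float64(0.24), np.float64(2.17), np.float64(0.3)), (444, np.float64(0.24), np.float64(2.17), np.float64(0.29))]
250 35 [(418, np.float64(0.23), np.float64(2.24), np.float64(0.06)), (390, np.float64(0.19), np.float64(2.3), np.float64(0.05)), (387, np.float64(0.18), np.float64(2.3), np.float64(0.04))]
250 45 [(370, np.float64(0.21), np.float64(2.36), np.float64(-0.22)), (338, np.float64(0.17), np.float64(2.42), np.float64(-0.23)), (335, np.float64(0.16), np.float64(2.43), np.float64(-0.24))]
325 0 [(611, np.float64(0.48), np.float64(1.8), np.float64(0.86)), (592, np.float64(0.45), np.float64(1.85), np.float64(0.84)), (590, np.float64(0.45), np.float64(1.85), np.float64(0.84))]
325 25 [(441, np.float64(0.25), np.float64(2.18), np.float64(0.28)), (415, np.float64(0.21), np.float64(2.24), np.float64(0.26)), (412, np.float64(0.
[... 490 characters left out ...]
 (592, np.float64(0.45), np.float64(1.85), np.float64(0.84)), (590, np.float64(0.45), np.float64(1.85), np.float64(0.84))]
400 25 [(412, np.float64(0.21), np.float64(2.25), np.float64(0.24)), (384, np.float64(0.17), np.float64(2.31), np.float64(0.22)), (381, np.float64(0.17), np.float64(2.31), np.float64(0.22))]
400 35 [(341, np.float64(0.17), np.float64(2.42), np.float64(-0.06)), (306, np.float64(0.12), np.float64(2.49), np.float64(-0.08)), (302, np.float64(0.11), np.float64(2.5), np.float64(-0.08))]
400 45 [(279, np.float64(0.21), np.float64(2.57), np.float64(-0.43)), (235, np.float64(0.15), np.float64(2.66), np.float64(-0.46)), (229, np.float64(0.15), np.float64(2.67), np.float64(-0.46))]
```

Request:
{"op": "servo_tool", "data": {"increments": [[[0,0,0],[0,0,0.005],0.0],[[0,0,0],[0,0,0.012],0.0],[[0,0,0],[0,0,0.015],0.0],[[0,0,0],[0,0,0.015],0.0],[[0,0,0],[0,0,0.012],0.0],[[0,0,0],[0,0,0.009],0.0],[[0,0,0],[0,0,0],0.0],[[0,0,0],[0,0,0],0.0]], "newtons": 60}}

```text
time: 5.27
ee_pos: [598.1, 312.6, 151.2]
tool_rot: [0.116, 3.139, 0.001]
contact_force: [-0.4, 1.0, -3.7]
width: 13.4
grip_force: 59.9
```

Run:
```python
from h import *
st()
s=grab_frame("scene")
cv2.imwrite("pics/l1.png",cv2.resize(s[220:370,300:500],(800,600),interpolation=cv2.INTER_CUBIC))
```

```text
t 5.2667 tcp [598.1 312.6 151.2] grasp [598.1 312.6 170.2] yang 1.4970 z [ 0.001  0.001 -1.   ] q [-0.601, 0.543, 0.038, 1.623, -0.024, 0.975, 0.942] F [-0.4   1.04 -3.66] T [ 0.   -0.07  0.03] w 13.4 g 59.9
```

View pics/l1.png

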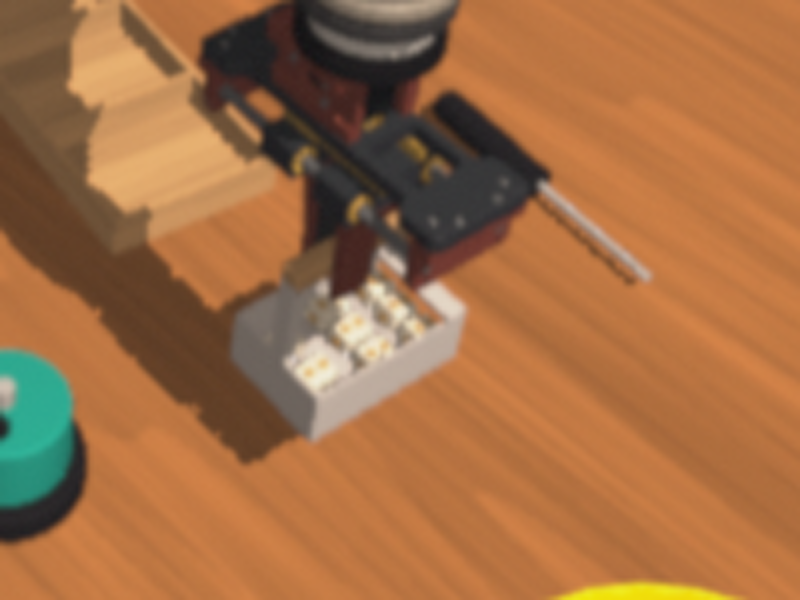

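Request:
{"op": "servo_tool", "data": {"increments": [[[0,0,-0.03],[-0.0015,-0.0022,0],0.0],[[0,0,-0.06],[-0.003,-0.0045,0],0.0],[[0,0,-0.09],[-0.0044,-0.0067,0],0.0],[[0,0,-0.11],[-0.0048,-0.0075,0],0.0],[[0,0,-0.11],[-0.0048,-0.0075,0],0.0],[[0,0,-0.11],[-0.0048,-0.0075,0],0.0],[[0,0,-0.11],[-0.0048,-0.0075,0],0.0],[[0,0,-0.11],[-0.0048,-0.0075,0],0.0],[[0,0,-0.11],[-0.0048,-0.0075,0],0.0],[[0,0,-0.11],[-0.0048,-0.0075,0],0.0],[[0,0,-0.11],[-0.0048,-0.0075,0],0.0],[[0,0,-0.11],[-0.0048,-0.0075,0],0.0],[[0,0,-0.11],[-0.0048,-0.0075,0],0.0],[[0,0,-0.11],[-0.0048,-0.0075,0],0.0],[[0,0,-0.11],[-0.0048,-0.0075,0],0.0],[[0,0,-0.11],[-0.0048,-0.0075,0],0.0],[[0,0,-0.09],[-0.0048,-0.0075,0],0.0],[[0,0,-0.06],[-0.0044,-0.0067,0],0.0],[[0,0,-0.03],[-0.003,-0.0045,0],0.0],[[0,0,0],[-0.0015,-0.0022,0],0.0]]}}

```text
time: 6.98
ee_pos: [512.1, 179.7, 150.1]
tool_rot: [-2.524, -1.871, 0.002]
contact_force: [-0.2, 0.0, -3.8]
width: 13.7
grip_force: 59.9
```

Request:
{"op": "servo_tool", "data": {"increments": [[[0,0,-0.03],[-0.0015,-0.0022,0],0.0],[[0,0,-0.06],[-0.003,-0.0045,0],0.0],[[0,0,-0.09],[-0.0044,-0.0067,0],0.0],[[0,0,-0.11],[-0.0048,-0.0075,0],0.0],[[0,0,-0.11],[-0.0048,-0.0075,0],0.0],[[0,0,-0.11],[-0.0048,-0.0075,0],0.0],[[0,0,-0.11],[-0.0048,-0.0075,0],0.0],[[0,0,-0.11],[-0.0048,-0.0075,0],0.0],[[0,0,-0.11],[-0.0048,-0.0075,0],0.0],[[0,0,-0.11],[-0.0048,-0.0075,0],0.0],[[0,0,-0.11],[-0.0048,-0.0075,0],0.0],[[0,0,-0.11],[-0.0048,-0.0075,0],0.0],[[0,0,-0.09],[-0.0044,-0.0067,0],0.0],[[0,0,-0.06],[-0.003,-0.0045,0],0.0],[[0,0,-0.03],[-0.0015,-0.0022,0],0.0],[[0,0,0],[0,0,0],0.0]]}}

```text
time: 8.32
ee_pos: [451.8, 86.2, 150.7]
tool_rot: [-3.139, 0.115, 0.0]
contact_force: [-0.2, -0.7, -2.4]
width: 13.9
grip_force: 59.9
```

```bash
cat >> h.py <<'E'
T=np.array([498.,-18.]);yw=np.radians(-9.3);ex=np.array([np.cos(yw),np.sin(yw)]);ey=np.array([-ex[1],ex[0]])
def goal(bay,s,lz,th):
    "tcp for lip at bay offset (100,0,-100), tray x s, lip height lz, tilt th deg"
    t=np.radians(th); L=T+bay*ey+s*ex; dx=80*np.cos(t)-79.5*np.sin(t); dz=80*np.sin(t)+79.5*np.cos(t)
    return np.r_[L-dx*ex,lz+dz]
def tilt_now(M):
    return np.degrees(np.arctan2(-(M[:2,2]@ex),-M[2,2]))
E
python3 - <<'E'
from h import *
s,M=st(); print("tilt",tilt_now(M))
for th,ss,lz in((0,15,60),(8,-5,50),(12,-12,46),(16,-15,44)): print(th,goal(100,ss,lz,th)-s["ee_pos"])
E
```

```text
t 8.3167 tcp [451.8  86.2 150.7] grasp [451.8  86.2 169.7] yang -1.6439 z [-0.  0. -1.] q [-1.056, 0.294, 0.873, 2.166, -0.312, 0.809, -1.629] F [-0.21 -0.71 -2.42] T [-0.02  0.22  0.04] w 13.9 g 59.9
tilt 0.007746244042895459
0 [ -1.79718147   4.97467166 -11.17598286]
8 [ -9.84714511   6.29290376 -10.81582332]
12 [-10.40535478   6.3843141  -10.28031334]
16 [-6.71938675  5.78071369 -8.20468957]
```

```bash
cat >> h.py <<'E'
def blocks(save=None):
    for c in("scene","top"):
        f=grab_frame(c)
        if save: cv2.imwrite(f"pics/{save}_{c}.png",f)
        for d in tip_of(c,"block0"):
            X=onz(c,d["location"],11); v=(X[:2]-T)
            print(c,round(d["p"],2),np.round(d["location"],0),"tray xy",np.round([v@ex,v@ey]))
    s=get_state(); print("Fz",s["contact_force"])
E
python3 - <<'E'
from h import *
blocks("a")
t=cv2.imread("pics/a_top.png"); s=cv2.imread("pics/a_scene.png")
f=lambda im,x,y,w,h:cv2.resize(im[y:y+h,x:x+w],(400,500),interpolation=cv2.INTER_CUBIC)
cv2.imwrite("pics/a.png",np.hstack([f(t,240,140,120,150),f(s,280,180,120,150)]))
E
```

```text
scene 0.61 [348. 232.] tray xy [-95.   9.]
scene 0.6 [366. 234.] tray xy [-135.   43.]
scene 0.51 [355. 242.] tray xy [-87.  58.]
scene 0.49 [351. 235.] tray xy [-94.  25.]
scene 0.47 [342. 240.] tray xy [-56.  34.]
scene 0.42 [334. 236.] tray xy [-47.   8.]
scene 0.42 [357. 226.] tray xy [-130.    1.]
scene 0.19 [300. 338.] tray xy [213. 274.]
Fz [ 0.66565777 -0.64916754 -2.5495616 ]
```

View pics/a.png

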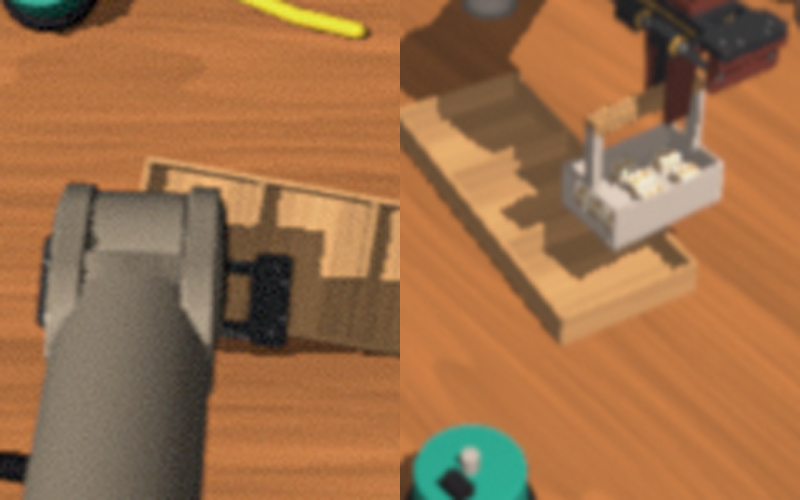

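Request:
{"op": "servo_tool", "data": {"increments": [[[0.0045,0.0276,-0.018],[-0.002,0.0013,-0.0022],0.0],[[0.0045,0.0276,-0.018],[-0.002,0.0013,-0.0022],0.0],[[0.0045,0.0276,-0.018],[-0.002,0.0013,-0.0022],0.0],[[0.0045,0.0276,-0.018],[-0.002,0.0013,-0.0022],0.0],[[0.0045,0.0276,-0.018],[-0.002,0.0013,-0.0022],0.0],[[0.0028,0.0172,0],[0,0,0.0002],0.0],[[0.0028,0.0172,0],[0,0,0.0002],0.0],[[0.0028,0.0172,0],[0.0002,0,0.0002],0.0],[[0.0028,0.0172,0],[0.0003,0,0.0002],0.0],[[0.0028,0.0172,0],[0.0003,0,0.0002],0.0],[[0,0,0],[0,0,0],0.0],[[0,0,0],[0,0,0],0.0]]}}

```text
time: 9.52
ee_pos: [443.1, 92.7, 140.6]
tool_rot: [-3.087, 0.252, 0.35]
contact_force: [0.3, 0.4, -3.5]
width: 13.5
grip_force: 59.9
```

Run:
```python
from h import *
s,M=st(); print("tilt",tilt_now(M))
blocks()
for th in(16,20,24): print(th,goal(100,-15,44,th)-s["ee_pos"])
```

```text
t 9.5167 tcp [443.1  92.7 140.6] grasp [447.3  91.9 159.1] yang -1.7343 z [-0.221  0.042 -0.974] q [-0.9, 0.443, 0.806, 2.041, -0.44, 1.057, -1.572] F [ 0.34  0.35 -3.51] T [-0.07 -0.18  0.05] w 13.5 g 59.9
tilt 12.976747505736366
scene 0.63 [364. 227.] tray xy [-149.   16.]
scene 0.61 [361. 234.] tray xy [-122.   37.]
scene 0.57 [373. 234.] tray xy [-154.   52.]
scene 0.56 [355. 235.] tray xy [-103.   31.]
scene 0.5 [362. 245.] tray xy [-97.  79.]
scene 0.46 [261. 122.] tray xy [-169. -791.]
Fz [-0.12988178 -0.13699115 -3.85461239]
16 [ 1.96876972 -0.67169067  1.86088456]
20 [ 8.87967848 -1.80339538  5.45676609]
24 [16.02129157 -2.97287937  8.5553866 ]
```

Request:
{"op": "servo_tool", "data": {"increments": [[[0.0028,0.0172,0],[0.0006,-0.0002,0.0006],0.0],[[0.0028,0.0172,0],[0.0006,-0.0002,0.0006],0.0],[[0.0028,0.0172,0],[0.0008,-0.0003,0.0007],0.0],[[0,0,0],[0,0,0],0.0],[[0.0028,0.0172,0],[0.0016,-0.0003,0.0009],0.0],[[0,0,0],[0,0,0],0.0],[[0.0028,0.0172,0],[0.0016,-0.0003,0.0009],0.0],[[0,0,0],[0,0,0],0.0],[[0,0,0],[0,0,0],0.0],[[0,0,0],[0,0,0],0.0]]}}

```text
time: 10.55
ee_pos: [448.0, 91.5, 144.4]
tool_rot: [-3.062, 0.25, 0.484]
contact_force: [-0.1, 0.6, -3.6]
width: 13.7
grip_force: 59.9
```

Run:
```python
from h import *
s,M=st(); print("tilt",tilt_now(M))
blocks("b")
for th in(20,24): print(th,goal(100,-15,44,th)-s["ee_pos"])
```

```text
t 10.55 tcp [448.   91.5 144.4] grasp [453.8  90.4 162.4] yang -1.7348 z [-0.304  0.056 -0.951] q [-0.837, 0.5, 0.783, 1.972, -0.459, 1.17, -1.54] F [-0.13  0.61 -3.6 ] T [-0.11 -0.4  -0.  ] w 13.7 g 59.9
tilt 17.98119838180077
scene 0.63 [355. 230.] tray xy [-115.   14.]
scene 0.61 [343. 259.] tray xy [-15. 102.]
scene 0.59 [358. 235.] tray xy [-110.   38.]
scene 0.58 [365. 244.] tray xy [-106.   80.]
scene 0.54 [373. 230.] tray xy [-165.   38.]
scene 0.52 [344. 268.] tray xy [ -0. 133.]
scene 0.44 [339. 254.] tray xy [-17.  78.]
scene 0.41 [368. 223.] tray xy [-171.    5.]
Fz [-0.02181558  0.09622664 -2.93555574]
20 [ 3.96515968 -0.62978494  1.70495126]
24 [11.10677277 -1.79926893  4.80357177]
```

Request:
{"op": "servo_tool", "data": {"increments": [[[0,0,0],[-0.0003,-0.002,0],0.0],[[0,0,0],[-0.0006,-0.0039,0],0.0],[[0,0,0],[-0.001,-0.0059,0],0.0],[[0,0,0],[-0.0014,-0.0083,0],0.0],[[0,0,0],[-0.0014,-0.0083,0],0.0],[[0,0,0],[-0.0014,-0.0083,0],0.0],[[0,0,0],[-0.0014,-0.0083,0],0.0],[[0,0,0],[-0.0014,-0.0083,0],0.0],[[0,0,0],[-0.0014,-0.0083,0],0.0],[[0,0,0],[-0.0014,-0.0083,0],0.0],[[0,0,0],[-0.0014,-0.0083,0],0.0],[[0,0,0],[-0.0014,-0.0083,0],0.0],[[0,0,0],[-0.001,-0.0059,0],0.0],[[0,0,0],[-0.0006,-0.0039,0],0.0],[[0,0,0],[-0.0003,-0.002,0],0.0],[[0,0,0],[0,0,0],0.0]]}}

```text
time: 12.08
ee_pos: [431.6, -7.1, 144.4]
tool_rot: [-3.062, 0.251, 0.484]
contact_force: [1.1, -0.6, -3.4]
width: 13.6
grip_force: 59.9
```

Run:
```python
from h import *
s,M=st(); print("tilt",tilt_now(M))
blocks()
for th in(18,22,26,30): print(th,goal(0,-20,44,th)-s["ee_pos"])
```

```text
t 12.0833 tcp [431.6  -7.1 144.4] grasp [437.4  -8.1 162.5] yang -1.7351 z [-0.304  0.056 -0.951] q [-0.701, 0.477, 0.822, 2.02, -0.399, 1.149, -1.385] F [ 1.14 -0.62 -3.44] T [-0.08 -0.33 -0.01] w 13.6 g 59.9
tilt 17.979984850967867
scene 0.72 [307. 183.] tray xy [-110. -277.]
scene 0.54 [340. 215.] tray xy [-115.  -69.]
scene 0.52 [337. 211.] tray xy [-119.  -92.]
scene 0.45 [348. 202.] tray xy [-176. -116.]
scene 0.44 [344. 269.] tray xy [  2. 137.]
scene 0.44 [248. 202.] tray xy [ 112. -274.]
scene 0.43 [354. 212.] tray xy [-163.  -61.]
scene 0.42 [336. 255.] tray xy [-10.  78.]
scene 0.37 [342. 258.] tray xy [-15.  98.]
top 0.55 [469. 214.] tray xy [  80. -392.]
top 0.35 [287. 212.] tray xy [ -4. 131.]
Fz [ 0.25851085  0.39070807 -2.793184  ]
18 [-4.19041489  0.62252304 -0.05242795]
22 [ 2.84012885 -0.52877265  3.29686337]
26 [10.08411033 -1.71502011  6.14103788]
30 [17.5062376  -2.93044006  8.46623905]
```

Request:
{"op": "servo_tool", "data": {"increments": [[[0.0028,0.0172,0],[0.0007,-0.0001,0.0008],0.0],[[0.0028,0.0172,0],[0.0007,-0.0001,0.0008],0.0],[[0.0028,0.0172,0],[0.0007,-0.0001,0.0008],0.0],[[0.0028,0.0172,0],[0.0007,-0.0001,0.0008],0.0],[[0,0,0],[0,0,0],0.0],[[0.0028,0.0172,0],[0.0018,-0.0003,0.0007],0.0],[[0,0,0],[0,0,0],0.0],[[0.0028,0.0172,0],[0.0018,-0.0003,0.0007],0.0],[[0,0,0],[0,0,0],0.0],[[0.0028,0.0172,0],[0.0018,-0.0003,0.0007],0.0],[[0,0,0],[0,0,0],0.0],[[0,0,0],[0,0,0],0.0],[[0,0,0],[0,0,0],0.0]]}}

```text
time: 13.37
ee_pos: [439.8, -8.1, 149.6]
tool_rot: [-3.018, 0.247, 0.668]
contact_force: [-0.1, 0.1, -2.9]
width: 13.6
grip_force: 59.9
```

Run:
```python
from h import *
s,M=st(); print("tilt",tilt_now(M))
blocks("c")
for th in(26,30): print(th,goal(0,-20,44,th)-s["ee_pos"])
```

```text
t 13.3667 tcp [439.8  -8.1 149.6] grasp [447.7  -9.5 166.8] yang -1.7355 z [-0.416  0.074 -0.906] q [-0.632, 0.564, 0.791, 1.919, -0.41, 1.3, -1.359] F [-0.11  0.15 -2.88] T [-0.07 -0.49  0.01] w 13.6 g 59.9
tilt 24.9805643305438
scene 0.6 [342. 259.] tray xy [-15. 100.]
scene 0.54 [329. 218.] tray xy [-76. -73.]
scene 0.52 [352. 210.] tray xy [-163.  -74.]
scene 0.48 [344. 264.] tray xy [ -9. 118.]
scene 0.47 [339. 254.] tray xy [-16.  80.]
scene 0.47 [334. 221.] tray xy [-83. -56.]
scene 0.23 [438. 270.] tray xy [-221.  262.]
top 0.3 [470. 215.] tray xy [  79. -397.]
Fz [-1.27082772  0.55763017 -2.54002191]
26 [ 1.94167027 -0.67124397  0.90372409]
30 [ 9.36379754 -1.88666392  3.22892526]
```

Run:
```python
from h import *
s=cv2.imread("pics/c_scene.png");cv2.imwrite("pics/c.png",cv2.resize(s[175:295,280:380],(667,600*800//800)[:2] if 0 else (500,600),interpolation=cv2.INTER_CUBIC))
```

```text
(no output)
```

View pics/c.png

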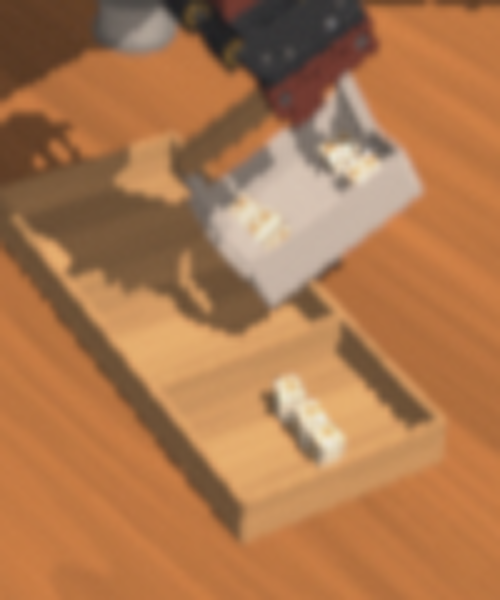

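Request:
{"op": "servo_tool", "data": {"increments": [[[0,0,0],[0,0,0],0.0],[[0,0,0],[0,0,0],0.0],[[0,0,0],[0,0,0],0.0]]}}

```text
time: 13.82
ee_pos: [439.8, -8.0, 149.7]
tool_rot: [-3.018, 0.247, 0.667]
contact_force: [-0.3, 0.5, -3.1]
width: 13.3
grip_force: 59.9
```

Run:
```python
from h import *
s,M=st(); print("tilt",tilt_now(M))
blocks("d")
```

```text
t 13.8167 tcp [439.8  -8.  149.7] grasp [447.7  -9.4 167. ] yang -1.7353 z [-0.416  0.074 -0.907] q [-0.632, 0.564, 0.791, 1.919, -0.41, 1.3, -1.359] F [-0.31  0.49 -3.09] T [-0.08 -0.47  0.01] w 13.3 g 59.9
tilt 24.964684366680533
scene 0.73 [330. 195.] tray xy [-145. -178.]
scene 0.61 [310. 237.] tray xy [ 19. -26.]
scene 0.58 [337. 256.] tray xy [-7. 84.]
scene 0.52 [352. 212.] tray xy [-160.  -67.]
scene 0.49 [349. 204.] tray xy [-174. -109.]
scene 0.44 [313. 250.] tray xy [36. 28.]
scene 0.44 [314. 241.] tray xy [15. -5.]
scene 0.41 [345. 259.] tray xy [-20. 105.]
scene 0.36 [342. 267.] tray xy [  2. 127.]
top 0.51 [329. 250.] tray xy [-91.  -9.]
top 0.32 [314. 135.] tray xy [236.  93.]
top 0.31 [234. 277.] tray xy [-215.  243.]
Fz [-0.17006434 -0.04883282 -3.12191813]
```

Request:
{"op": "servo_tool", "data": {"increments": [[[0,0,0],[-0.0003,-0.002,0],0.0],[[0,0,0],[-0.0006,-0.0039,0],0.0],[[0,0,0],[-0.001,-0.0059,0],0.0],[[0,0,0],[-0.0014,-0.0083,0],0.0],[[0,0,0],[-0.0014,-0.0083,0],0.0],[[0,0,0],[-0.0014,-0.0083,0],0.0],[[0,0,0],[-0.0014,-0.0083,0],0.0],[[0,0,0],[-0.0014,-0.0083,0],0.0],[[0,0,0],[-0.0014,-0.0083,0],0.0],[[0,0,0],[-0.0014,-0.0083,0],0.0],[[0,0,0],[-0.0014,-0.0083,0],0.0],[[0,0,0],[-0.0014,-0.0083,0],0.0],[[0,0,0],[-0.001,-0.0059,0],0.0],[[0,0,0],[-0.0006,-0.0039,0],0.0],[[0,0,0],[-0.0003,-0.002,0],0.0],[[0,0,0],[0,0,0],0.0]]}}

```text
time: 15.35
ee_pos: [423.4, -106.7, 149.7]
tool_rot: [-3.018, 0.248, 0.668]
contact_force: [0.4, -0.3, -2.8]
width: 13.3
grip_force: 59.9
```

Run:
```python
from h import *
s,M=st(); print("tilt",tilt_now(M))
blocks()
for th in(25,28,32,36,40): print(th,goal(-100,-25,44,th)-s["ee_pos"])
```

```text
t 15.35 tcp [ 423.4 -106.7  149.7] grasp [ 431.3 -108.1  166.9] yang -1.7358 z [-0.416  0.074 -0.906] q [-0.48, 0.572, 0.822, 1.925, -0.35, 1.283, -1.206] F [ 0.37 -0.3  -2.77] T [-0.05 -0.47 -0.01] w 13.3 g 59.9
tilt 24.971705570916725
scene 0.62 [313. 250.] tray xy [37. 29.]
scene 0.62 [308. 234.] tray xy [ 17. -40.]
scene 0.49 [327. 185.] tray xy [-167. -233.]
scene 0.43 [342. 267.] tray xy [  1. 126.]
scene 0.42 [334. 192.] tray xy [-166. -190.]
scene 0.39 [340. 258.] tray xy [-12.  96.]
scene 0.39 [313. 243.] tray xy [24.  2.]
top 0.61 [332. 208.] tray xy [30.  4.]
top 0.6 [298. 214.] tray xy [-5. 97.]
top 0.53 [289. 212.] tray xy [ -3. 125.]
top 0.53 [300. 216.] tray xy [-12.  90.]
top 0.5 [326. 206.] tray xy [31. 23.]
Fz [ 0.3172056   0.29337466 -2.44877831]
25 [-4.58539562  0.33192119  0.18581074]
28 [ 0.93473279 -0.5720345   2.07693939]
32 [ 8.43242041 -1.79982793  4.13824552]
36 [16.05374348 -3.04786745  5.66455197]
40 [23.76157168 -4.31007272  6.64842274]
```

Request:
{"op": "servo_tool", "data": {"increments": [[[0.0028,0.0172,0],[-0.0014,0.0001,0],0.0],[[0.0028,0.0172,0],[-0.0014,0.0001,0],0.0],[[0.0028,0.0172,0],[-0.0014,0.0001,0],0.0],[[0.0028,0.0172,0],[0.0003,0,-0.0001],0.0],[[0,0,0],[0,0,0],0.0],[[0.0028,0.0172,0],[0.0003,0,-0.0001],0.0],[[0,0,0],[0,0,0],0.0],[[0.0028,0.0172,0],[0.0003,0,-0.0001],0.0],[[0,0,0],[0,0,0],0.0],[[0.0028,0.0172,0],[0.0018,-0.0003,0.0004],0.0],[[0,0,0],[0,0,0],0.0],[[0.0028,0.0172,0],[0.0019,-0.0003,0.0004],0.0],[[0,0,0],[0,0,0],0.0],[[0.0028,0.0172,0],[0.0019,-0.0003,0.0004],0.0],[[0,0,0],[0,0,0],0.0],[[0,0,0],[0,0,0],0.0],[[0,0,0],[0,0,0],0.0],[[0,0,0],[0,0,0],0.0],[[0,0,0],[0,0,0],0.0]]}}

```text
time: 17.13
ee_pos: [425.6, -107.0, 150.7]
tool_rot: [-2.945, 0.242, 0.899]
contact_force: [0.7, 0.1, -1.9]
width: 13.7
grip_force: 59.9
```

Run:
```python
from h import *
s,M=st(); print("tilt",tilt_now(M))
blocks("e")
for th in(34,36,40): print(th,goal(-100,-35,42,th)-s["ee_pos"])
```

```text
t 17.1333 tcp [ 425.6 -107.   150.7] grasp [ 436.  -108.8  166.4] yang -1.7363 z [-0.55   0.096 -0.829] q [-0.422, 0.677, 0.787, 1.823, -0.343, 1.443, -1.193] F [ 0.69  0.08 -1.94] T [-0.14 -0.67  0.03] w 13.7 g 59.9
tilt 33.95829982347372
scene 0.6 [341. 262.] tray xy [ -5. 108.]
scene 0.59 [344. 267.] tray xy [ -3. 130.]
scene 0.54 [313. 248.] tray xy [35. 23.]
scene 0.5 [306. 238.] tray xy [ 29. -28.]
scene 0.5 [304. 222.] tray xy [ -2. -95.]
scene 0.5 [301. 216.] tray xy [  -7. -127.]
scene 0.49 [312. 241.] tray xy [23. -6.]
scene 0.38 [338. 257.] tray xy [-8. 88.]
scene 0.37 [250. 133.] tray xy [ -87. -719.]
top 0.55 [288. 213.] tray xy [ -7. 128.]
top 0.55 [300. 210.] tray xy [ 5. 96.]
Fz [ 0.25759839 -0.38916933 -1.50950406]
34 [ 0.12544309 -0.54276574  1.98121169]
36 [ 3.94925042 -1.1689382   2.67696363]
40 [11.65707861 -2.43114347  3.66083439]
```

Request:
{"op": "servo_tool", "data": {"increments": [[[-0.012,-0.0731,0],[0,0,0.0119],0.0],[[-0.012,-0.0731,0],[-0.002,0,0.0119],0.0],[[-0.012,-0.0731,0],[-0.004,0,0.0119],0.0],[[-0.012,-0.0731,0],[-0.004,0,0.0119],0.0],[[-0.012,-0.0731,0],[-0.004,0,0.0119],0.0],[[-0.012,-0.0731,0],[-0.004,0,0.0119],0.0],[[-0.012,-0.0731,0],[-0.004,0,0.0119],0.0],[[-0.012,-0.0731,0],[-0.004,0,0.0119],0.0],[[0,0,-0.1094],[-0.001,-0.0145,0],0.0],[[0,0,-0.1094],[-0.001,-0.0145,0],0.0],[[0,0,-0.1094],[-0.001,-0.0145,0],0.0],[[0,0,-0.1094],[-0.001,-0.0145,0],0.0],[[0,0,-0.1094],[-0.001,-0.0145,0],0.0],[[0,0,-0.1094],[-0.001,-0.0145,0],0.0],[[0,0,-0.1094],[-0.001,-0.0145,0],0.0],[[0,0,-0.1094],[-0.001,-0.0145,0],0.0],[[0,0,-0.1094],[-0.001,-0.0145,0],0.0],[[0,0,-0.1094],[-0.001,-0.0145,0],0.0]]}}

```text
time: 18.83
ee_pos: [388.9, -252.4, 245.2]
tool_rot: [-2.531, 1.849, 0.001]
contact_force: [-0.3, 0.4, -1.5]
width: 13.1
grip_force: 59.9
```

```bash
cat >> h.py <<'E'
hy=np.radians(17.9); hd=-np.array([np.cos(hy),np.sin(hy)]); POST=np.array([553.2,-339.7])
def hgoal(d,bar): # tin centre d from post along the hook, bar axis height
    return np.r_[POST+d*hd+24*np.array([-np.sin(hy),np.cos(hy)]),bar-17.6]
E
python3 - <<'E'
from h import *
s,M=st(); print("need yaw",(np.radians(17.9-180)-np.arctan2(M[1,1],M[0,1])))
print("stage",hgoal(165,263)-s["ee_pos"])
P=lambda d,z:np.r_[POST+d*hd,z]
for c in("scene","top"):
    f=grab_frame(c);cv2.imwrite(f"pics/f_{c}.png",f)
    for n,X in(("hook_seat",P(65,224)),("hook_tip",P(110,244))): print(c,n,proj(c,X),[(round(r["p"],2),np.round(r["location"],1)) for r in tip_of(c,n)[:2]])
    print("post",proj(c,P(0,238)))
blocks()
E
```

```text
t 18.8333 tcp [ 388.9 -252.4  245.2] grasp [ 388.9 -252.5  264.2] yang -2.8326 z [ 0.003  0.006 -1.   ] q [-0.611, 0.171, 1.206, 2.062, -0.195, 1.027, -2.141] F [-0.33  0.43 -1.55] T [ 0.09  0.05 -0.01] w 13.1 g 59.9
need yaw 0.0034452884550462137
stage [-1.13407758e-01 -1.15165064e+02  1.71488691e-01]
scene hook_seat [253.04037598 131.01143404] [(0.54, array([309. , 235.7]))]
scene hook_tip [261.67758799 119.93732741] [(0.57, array([319.3, 241.2]))]
post [238.90887433 135.06017775]
top hook_seat [472.65536412 215.21426687] [(0.68, array([470.1, 213.9]))]
top hook_tip [481.54487061 232.25214123] []
post [465.61591914 189.40644066]
scene 0.61 [296. 219.] tray xy [  13. -121.]
scene 0.57 [342. 264.] tray xy [ -2. 117.]
scene 0.55 [343. 258.] tray xy [-18.  99.]
scene 0.52 [337. 255.] tray xy [-9. 80.]
scene 0.46 [314. 241.] tray xy [18. -3.]
scene 0.43 [300. 226.] tray xy [ 20. -85.]
scene 0.42 [314. 250.] tray xy [36. 30.]
scene 0.4 [308. 238.] tray xy [ 25. -26.]
top 0.6 [337. 206.] tray xy [38. -8.]
top 0.59 [289. 211.] tray xy [ -2. 125.]
top 0.59 [344. 213.] tray xy [ 22. -33.]
top 0.58 [363. 216.] tray xy [ 23. -88.]
top 0.57 [374. 215.] tray xy [  31. -119.]
top 0.52 [368. 226.] tray xy [  -3. -108.]
top 0.5 [304. 217.] tray xy [-11.  79.]
top 0.42 [443. 201.] tray xy [ 106. -312.]
top 0.38 [298. 214.] tray xy [ -5. 100.]
Fz [ 0.13215142 -0.45407887 -1.47590368]
```

Request:
{"op": "servo_tool", "data": {"increments": [[[0,0,0],[0,-0.015,0],0.0],[[0,0,0],[0,-0.023,0],0.0],[[0,0,0],[0,-0.023,0],0.0],[[0,0,0],[0,-0.023,0],0.0],[[0,0,0],[0,-0.021,0],0.0],[[0,0,0.003],[0,-0.01,0],0.0],[[0,0,0],[0,0,0],0.0]]}}

```text
time: 19.92
ee_pos: [389.2, -369.1, 245.5]
tool_rot: [-2.539, 1.842, -0.002]
contact_force: [0.0, -0.3, -2.9]
width: 13.6
grip_force: 59.9
```

Run:
```python
from h import *
s,M=st(); print("need yaw",(np.radians(17.9-180)-np.arctan2(M[1,1],M[0,1])))
print("stage",hgoal(165,263)-s["ee_pos"],"seat",hgoal(65,263)-s["ee_pos"])
t=grab_frame("top"); s=grab_frame("scene")
f=lambda im,x,y,w,h:cv2.resize(im[y:y+h,x:x+w],(400,400),interpolation=cv2.INTER_CUBIC)
cv2.imwrite("pics/k.png",np.hstack([f(t,430,170,90,90),f(s,215,80,90,90)]))
```

```text
t 19.9167 tcp [ 389.2 -369.1  245.5] grasp [ 389.2 -369.2  264.5] yang -2.8259 z [ 0.003  0.003 -1.   ] q [-0.195, 0.366, 1.078, 1.908, -0.371, 1.083, -1.792] F [ 0.04 -0.3  -2.87] T [ 0.14  0.09 -0.02] w 13.6 g 59.9
need yaw -0.003280283141981588
stage [-0.43158786  1.5359795  -0.13911413] seat [94.72785253 32.27164128 -0.13911413]
```

View pics/k.png

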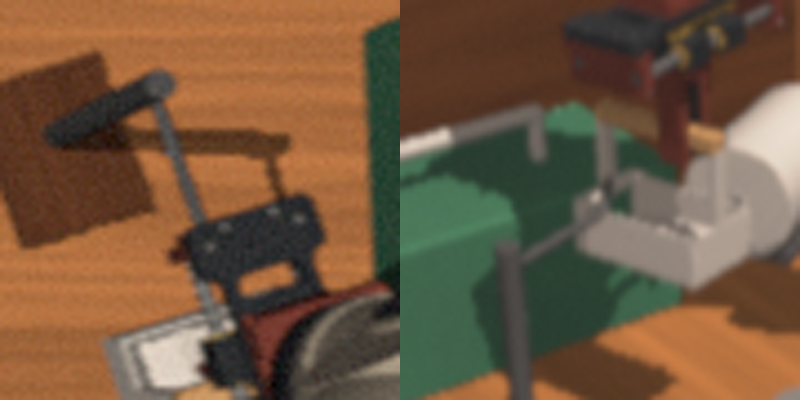

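Request:
{"op": "servo_tool", "data": {"increments": [[[0,0,-0.003],[0.007,0.003,0],0.0],[[0,0,0],[0.008,0.003,0],0.0],[[0,0,0],[0.008,0.003,0],0.0],[[0,0,0],[0.008,0.0025,0],0.0],[[0,0,0],[0.008,0.0025,0],0.0],[[0,0,0],[0.008,0.0025,0],0.0],[[0,0,0],[0.005,0.0015,0],0.0],[[0,0,0],[0,0,0],0.0]]}}

```text
time: 20.68
ee_pos: [443.4, -348.2, 245.2]
tool_rot: [-2.539, 1.84, -0.001]
contact_force: [0.2, -0.5, -2.3]
width: 13.6
grip_force: 59.9
```

Run:
```python
from h import *
s,M=st(); print("need yaw",(np.radians(17.9-180)-np.arctan2(M[1,1],M[0,1])))
print("seat",hgoal(65,263)-s["ee_pos"])
t=grab_frame("top"); s=grab_frame("scene")
f=lambda im,x,y,w,h:cv2.resize(im[y:y+h,x:x+w],(400,400),interpolation=cv2.INTER_CUBIC)
cv2.imwrite("pics/k2.png",np.hstack([f(t,430,170,90,90),f(s,215,80,90,90)]))
```

```text
t 20.6833 tcp [ 443.4 -348.2  245.2] grasp [ 443.3 -348.3  264.2] yang -2.8247 z [ 0.004  0.005 -1.   ] q [-0.225, 0.424, 1.044, 1.847, -0.415, 1.109, -1.852] F [ 0.24 -0.46 -2.27] T [ 0.13  0.13 -0.01] w 13.6 g 59.9
need yaw -0.004444712837869513
seat [40.55956167 11.34324118  0.24710869]
```

View pics/k2.png

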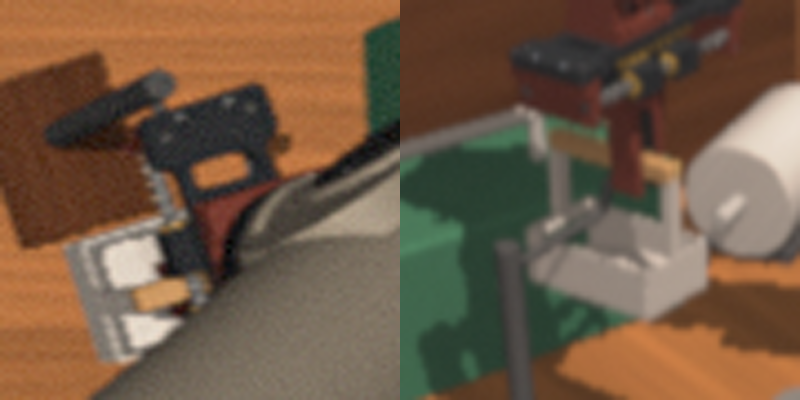

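Request:
{"op": "servo_tool", "data": {"increments": [[[0,0,-0.004],[0.007,0.0019,0],0.0],[[0,0,0],[0.008,0.0022,0],0.0],[[0,0,0],[0.008,0.0022,0],0.0],[[0,0,0],[0.008,0.0022,0],0.0],[[0,0,0],[0.006,0.0018,0],0.0],[[0,0,0],[0.0036,0.001,0],0.0],[[0,0,0],[0,0,-0.006],0.0],[[0,0,0],[0,0,-0.008],0.0],[[0,0,0],[0,0,-0.006],0.0],[[0,0,0],[0,0,-0.004],0.0],[[0,0,0],[0,0,-0.003],0.0],[[0,0,0],[0,0,-0.002],0.0],[[0,0,0],[0,0,0],0.0]]}}

```text
time: 21.87
ee_pos: [482.0, -337.6, 215.9]
tool_rot: [-2.533, 1.848, 0.001]
contact_force: [0.1, 0.1, -1.0]
width: 13.7
grip_force: 59.9
```

Run:
```python
from h import *
s,M=st()
print("seat",hgoal(65,231)-s["ee_pos"])
```

```text
t 21.8667 tcp [ 482.  -337.6  215.9] grasp [ 482.  -337.7  234.9] yang -2.8313 z [ 0.003  0.005 -1.   ] q [-0.207, 0.502, 0.991, 1.821, -0.481, 1.081, -1.868] F [ 0.12  0.14 -1.02] T [ 0.11  0.18 -0.05] w 13.7 g 59.9
seat [ 1.94639003  0.76966393 -2.49735053]
```

Lower in small steps and watch the force.

Request:
{"op": "servo_tool", "data": {"increments": [[[0,0,0],[0,0,-0.0015],0.0],[[0,0,0],[0,0,-0.0015],0.0],[[0,0,0],[0,0,0],0.0],[[0,0,0],[0,0,0],0.0]]}}

```text
time: 22.2
ee_pos: [482.4, -337.7, 213.4]
tool_rot: [-2.533, 1.847, -0.001]
contact_force: [1.3, -0.2, -1.7]
width: 13.6
grip_force: 59.9
```

Run:
```python
from h import *
for i in range(3):
    st(); grab_frame("top")
```

```text
t 22.2 tcp [ 482.4 -337.7  213.4] grasp [ 482.3 -337.7  232.4] yang -2.8308 z [ 0.004  0.005 -1.   ] q [-0.205, 0.505, 0.989, 1.823, -0.484, 1.076, -1.865] F [ 1.31 -0.17 -1.74] T [ 0.11  0.11 -0.04] w 13.6 g 59.9
t 22.25 tcp [ 482.4 -337.7  213.4] grasp [ 482.4 -337.8  232.4] yang -2.8309 z [ 0.004  0.005 -1.   ] q [-0.205, 0.505, 0.989, 1.823, -0.484, 1.076, -1.865] F [-0.24 -0.79 -1.95] T [0.12 0.16 0.01] w 13.6 g 59.9
t 22.3 tcp [ 482.4 -337.7  213.5] grasp [ 482.4 -337.8  232.5] yang -2.8309 z [ 0.004  0.005 -1.   ] q [-0.205, 0.505, 0.989, 1.823, -0.484, 1.076, -1.865] F [-0.49  0.04 -1.49] T [ 0.11  0.18 -0.01] w 13.5 g 59.9
```

Request:
{"op": "servo_tool", "data": {"increments": [[[0,0,0],[0,0,-0.001],0.0],[[0,0,0],[0,0,-0.001],0.0],[[0,0,0],[0,0,0],0.0],[[0,0,0],[0,0,0],0.0]]}}

```text
time: 22.68
ee_pos: [482.6, -337.8, 212.1]
tool_rot: [-2.533, 1.847, -0.001]
contact_force: [-1.7, 2.4, 4.3]
width: 13.8
grip_force: 59.9
```

Request:
{"op": "servo_tool", "data": {"increments": [[[0,0,0],[0,0,-0.001],0.0],[[0,0,0],[0,0,-0.001],0.0],[[0,0,0],[0,0,0],0.0],[[0,0,0],[0,0,0],0.0]]}}

```text
time: 23.02
ee_pos: [482.7, -338.0, 211.5]
tool_rot: [-2.532, 1.847, -0.002]
contact_force: [-4.1, 6.6, 16.5]
width: 13.4
grip_force: 60.0
```

Request:
{"op": "servo_tool", "data": {"increments": [[[0,0,0],[0,0,0.001],0.0],[[0,0,0],[0,0,0],0.0],[[0,0,0],[0,0,0],0.016],[[0,0,0],[0,0,0],0.018],[[0,0,0],[0,0,0],0.022],[[0,0,0],[0,0,0],0.028],[[0,0,0],[0,0,0],0.035],[[0,0,0],[0,0,0],0.042],[[0,0,0],[0,0,0],0.05],[[0,0,0],[0,0,0],0.05],[[0,0,0],[0,0,0],0.05],[[0,0,0],[0,0,0],0.05],[[0,0,0],[0,0,0],0.05]], "newtons": 10}}

```text
time: 24.1
ee_pos: [482.3, -337.7, 210.3]
tool_rot: [-2.533, 1.847, -0.0]
contact_force: [-0.2, 0.6, -0.0]
width: 49.9
grip_force: 0.0
```

Run:
```python
from h import *
st()
t=grab_frame("top"); s=grab_frame("scene")
f=lambda im,x,y,w,h:cv2.resize(im[y:y+h,x:x+w],(400,400),interpolation=cv2.INTER_CUBIC)
cv2.imwrite("pics/m.png",np.hstack([f(t,430,170,90,90),f(s,215,80,90,90)]))
```

```text
t 24.1 tcp [ 482.3 -337.7  210.3] grasp [ 482.3 -337.7  229.3] yang -2.8310 z [ 0.004  0.005 -1.   ] q [-0.202, 0.508, 0.986, 1.826, -0.488, 1.071, -1.863] F [-0.24  0.59 -0.01] T [0.03 0.12 0.01] w 49.9 g 0.0
```

View pics/m.png

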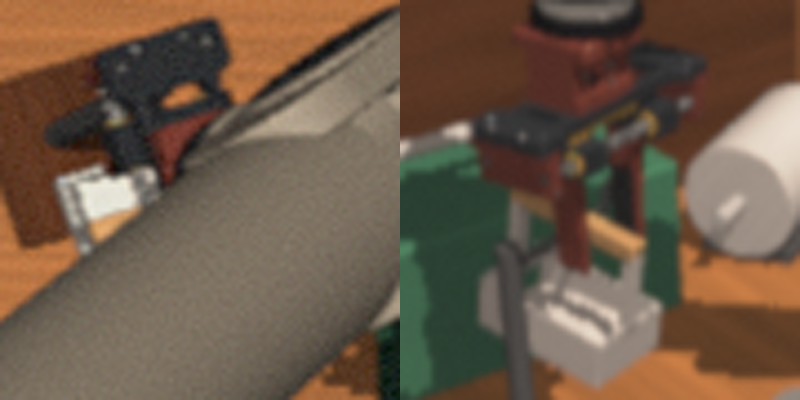

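Request:
{"op": "servo_tool", "data": {"increments": [[[0,0,0],[0,0,0.004],0.05],[[0,0,0],[0,0,0.01],0.05],[[0,0,0],[0,0,0.015],0.05],[[0,0,0],[0,0,0.02],0.05],[[0,0,0],[0,0,0.025],0.05],[[0,0,0],[0,0,0.025],0.05],[[0,0,0],[0,0,0.025],0.05],[[0,0,0],[0,0,0.01],0.05],[[0,0,0],[0,0,0],0.05],[[0,0,0],[0,0,0],0.05],[[0,0,0],[0,0,0],0.05],[[0,0,0],[0,0,0],0.05]]}}

```text
time: 25.2
ee_pos: [481.9, -337.0, 342.8]
tool_rot: [-2.534, 1.847, 0.003]
contact_force: [0.1, -0.3, 1.2]
width: 50.0
grip_force: 0.0
```

Run:
```python
from h import *
st(); blocks("n")
r={}
for n in("shaker_bar","shaker"):
    for k in range(2):
        grab_frame("scene"); print(n,[(round(d["p"],2),np.round(d["location"],1)) for d in tip_of("scene",n)[:1]])
print("expect bar",proj("scene",np.r_[POST+65*hd,231]),"tin",proj("scene",np.r_[POST+65*hd,131]))
s=cv2.imread("pics/n_scene.png");cv2.imwrite("pics/n.png",cv2.resize(s[90:290,210:380],(510,600),interpolation=cv2.INTER_CUBIC))
```

```text
t 25.2 tcp [ 481.9 -337.   342.8] grasp [ 481.8 -337.1  361.8] yang -2.8309 z [ 0.002  0.006 -1.   ] q [-0.291, 0.388, 1.092, 1.659, -0.36, 1.316, -1.967] F [ 0.14 -0.29  1.24] T [0.06 0.15 0.04] w 50.0 g 0.0
scene 0.62 [339. 255.] tray xy [-16.  81.]
scene 0.57 [342. 258.] tray xy [-15.  97.]
scene 0.53 [315. 242.] tray xy [16. -0.]
scene 0.5 [300. 226.] tray xy [ 19. -85.]
scene 0.46 [307. 237.] tray xy [ 25. -29.]
scene 0.44 [345. 266.] tray xy [ -7. 127.]
scene 0.37 [295. 220.] tray xy [  19. -117.]
scene 0.31 [318. 242.] tray xy [11.  7.]
top 0.65 [254. 129.] tray xy [220. 273.]
top 0.53 [298. 213.] tray xy [ -3. 100.]
top 0.51 [371. 218.] tray xy [  19. -113.]
top 0.5 [305. 215.] tray xy [-5. 78.]
top 0.47 [342. 211.] tray xy [ 24. -25.]
top 0.46 [335. 207.] tray xy [33. -5.]
top 0.42 [324. 208.] tray xy [25. 26.]
top 0.4 [361. 217.] tray xy [ 17. -83.]
Fz [-0.03477515  1.03425622  0.36895358]
shaker_bar [(0.95, array([252. , 131.8]))]
shaker_bar [(0.97, array([252.5, 130.4]))]
shaker [(0.76, array([251.8, 151.6]))]
shaker [(0.93, array([252.1, 152.5]))]
expect bar [252.88486785 128.99489495] tin [255.02196034 156.70747005]
```

View pics/n.png

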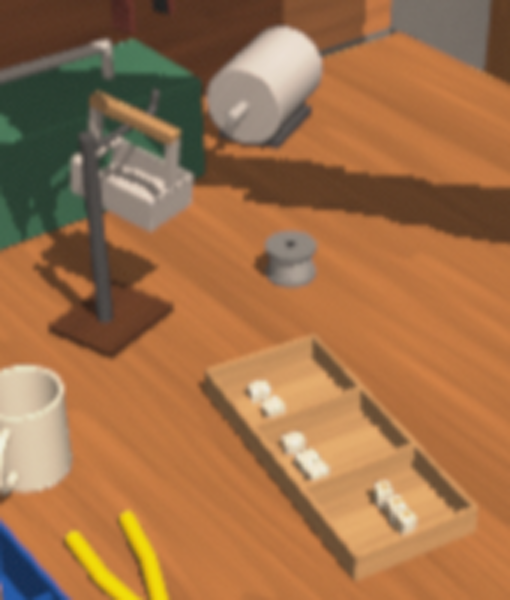

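The picture shows the tin hanging on the hook (bar at about pixel 252,131), the gripper clear, and 2, 3 and 3 blocks in the bays. I let a second pass so any swing dies out, then hand in.

Request:
{"op": "servo_tool", "data": {"increments": [[[0,0,0],[0,0,0.01],0.05],[[0,0,0],[0,0,0.01],0.05],[[0,0,0],[0,0,0],0.05],[[0,0,0],[0,0,0],0.05],[[0,0,0],[0,0,0],0.05],[[0,0,0],[0,0,0],0.05],[[0,0,0],[0,0,0],0.05],[[0,0,0],[0,0,0],0.05],[[0,0,0],[0,0,0],0.05],[[0,0,0],[0,0,0],0.05],[[0,0,0],[0,0,0],0.05],[[0,0,0],[0,0,0],0.05]]}}

```text
time: 26.8
ee_pos: [482.3, -337.7, 364.3]
tool_rot: [-2.533, 1.847, -0.0]
contact_force: [-0.5, -0.9, 0.0]
width: 50.0
grip_force: 0.0
```

```bash
python3 -c "
from workcell import *
print(job_done())"
```

```text
the job is handed in; nothing more can be done
None
```

The job is handed in at 26.8 s, with no verdict returned: the last pictures show the blocks lying 3, 3 and 2 in the left, middle and right bays, and the empty tin hanging released on the hook with the gripper clear.

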